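# Fit the drive shaft of the bench drive

## Robot

A 7-joint arm with a two-finger parallel gripper is mounted at the origin on the work surface. World frame = base frame: x ahead of the robot, y to its left, z up, the work surface at z = 0. Lengths are in mm, angles in rad, forces in N, time in s.
With the tool pointing down it reaches from about 350 to 775 mm from the base axis. Payload 3.1 kg.
Tool frame: the origin (TCP) lies between the finger pads; the fingertips stand 14 mm ahead of it and the grasp point (between the pads) lies 5 mm behind it; x points along the fingers, y is the direction in which the jaws open and shut, and the axes are right-handed (so a half turn about x gives the same grasp; the last joint's range is limited). The gripper opens to 85 mm and grips with 20 to 120 N. Pads are 22 mm wide; open, the fingers measure 114 mm over their backs; the gripper's body (76 mm by 85 mm) begins 54 mm behind the grasp point. The pads swing forward as they close: fully open they stand 13 mm farther back than shut.
Start: joints at [-1.283, 0.311, 0.014, 1.512, -0.004, 1.319, -0.027], TCP at [178.093, 520.385, 245.304] pointing down, gripper open.
Joint ranges: [-2.7, 2.7], [-0.3, 1.91], [-1.27, 1.3], [0.12, 2.57], [-1.44, 4.58], [0.2, 2.03], [-3.05, 3.05]. Speed limits (rad/s): [2.79, 2.79, 3.14, 3.14, 3.14, 3.14, 3.14].

## Interface

Orientations are given as a unit quaternion [w, x, y, z].
In Python, from workcell import env gives the robot as it stands.
- The arm moves only by the tool step_arm, never from a script. Its arguments are lists of equal length, an entry for each row: "delta_pos": the shift along the tool's x, y, z in m, a list of three; "spin": the turn about the tool's x in rad. In form: {"delta_pos": [[dx, dy, dz], ...], "spin": [spin, ...]}. A call has 1 to 12 rows; each row shifts and turns the commanded pose from where the row before left it, along the tool's axes as they then stand; what a row does not reach is not made up. A row lasts 1/12 s, in which the tool goes at most 41.7 mm and 7.16 degrees, less where a joint would pass 70% of its speed; a pose out of reach is approached as far as the arm can. A call with a gripper value outside its range is refused whole. "hand" is the finger opening in m, from 0 to 0.0854, set as the call begins (left out, the last holds). The fingers move at their own pace and stop on an object; the grip force is fixed at half the most. Time passes only in rows, so rows that do not move let the fingers close. It gives the time, the measured TCP pose, the force and the opening at its end, in the units of the state.
- env.observe(): the state, without advancing time (a new reading comes with each control period).
- env.snapshot(name): name is "side" or "top" or "wrist"; returns a dict with "color" (400x640x3 uint8, red, green, blue), "mtx" (3x3 intrinsics, pixels), "position" and "orientation" of the camera in the world. Camera axes: x right, y up, looking along -z (the intrinsics and any distortion apply to the point x, -y, -z); pixel columns grow to the right and rows downward; lengths in mm; the calibration is good to about 2 mm. A picture is of the moment at which its call begins. There is no depth.
- env.finish_job(): hands the job in, once; it reports no verdict.
The state is a dict: "clock": time; "joint_positions": joint angles; "qd": joint speeds; "effort": joint torques, N m; "tool_pos": TCP position; "tool_rot": TCP orientation; "contact_force": force on the tool from outside, world axes, zero at the start; "wrist_torque": the same for the moment, N m; "grip_width": opening from 0.0 (shut) to 1.0 (fully open).
Only numpy, scipy, OpenCV 4.12 (cv2) and the standard library are available. Lean on these libraries where they do the work, as an engineer would, in place of code of your own. Each camera call takes 0.05 s, during which the arm holds its last target.

## Task

Take the drive shaft (the longer rod with the square grip) out of the wooden rack and thread it upright down through the holes of both bearing plates of the bench drive. Its flat tongue has to drop into the slot of the coupling hidden under the lower plate: feel for the slot by turning the shaft while pressing only lightly (about 5 N, never forcing it) until it drops fully home, then let go and leave it standing there. Leave the plain rod, jar, measuring cylinder and cup where they are.

Things in the scene. Friction and masses are not known exactly. Their poses are not given: they have to be found in the camera images.
- shaft: Drive shaft, bare steel, 136 mm long, 0.22 kg, loose. Origin at its bottom end, z up along its axis. Round 20 mm shank; 32 mm flange from 90 to 98 mm up; square grip 22 x 22 mm (faces across its x and y) from 98 to 136 mm. Starts hanging upright in an outer hole of the rack, flange on the top board, bottom end 10 mm above the bench, x within 0.6 rad of the rack's x.
- shaft_tip (a point): Bottom end of the shaft on its axis. The flat tongue here is 19 mm wide along the shaft's x, 5 mm thick along y, 14 mm long, square-edged, the same after half a turn; above it a taper from 9 to 20 mm diameter, 14 to 22 mm up.
- shaft_grip (a point): The middle of the square grip on the shaft's axis, 119 mm above the bottom end: the place to grasp, from above.
- drive: Bench drive, fixed: grey base 170 mm long in x, 130 mm in y, 36 mm high; four 10 mm posts at +-45 mm in x and y with nuts up to 125 mm high; two aluminium bearing plates 110 x 110 x 8 mm, tops 78 and 120 mm above the bench, each with a 22 mm sharp-edged hole on one vertical axis (1 mm play round the shank). Origin on that axis at bench level, z up.
- upper_hole (a point): Centre of the upper plate's hole at its top face, 120 mm above the bench; axes those of the drive.
- lower_hole (a point): Centre of the lower plate's hole at its top face, 78 mm above the bench; axes those of the drive. The coupling below it turns stiffly (0.5 N m).
- seat (a point): On the holes' axis, 40 mm above the bench: floor of the slot in the coupling under the lower plate; axes are the drive's, NOT the slot's. Slot 22 x 7.5 mm, 12 mm deep, at a hidden angle 0.3 to 1.9 rad counter-clockwise (from above) from the drive's x. The tongue drops in within about 0.1 rad of it; else the bottom end rides 52 mm above the bench. Pushing harder does not help.
- rack: Wooden rack, fixed: 66 x 190 mm (x, y), top board 14 mm thick with its top 100 mm above the bench, three 23 mm holes at y = -55, 0 and 55 mm. Origin at the centre of its underside, z up. The middle hole is empty; shaft and plain rod hang in the outer two, either way round.
- plain_rod: Bystander in the other outer rack hole: shorter steel rod 90 mm long, 20 mm diameter, flange of 32 mm and a round knob of 24 mm diameter, 22 mm tall, with no tongue. Origin at its bottom end, which starts 40 mm above the bench; z up. Leave it.
- jar: Bystander: brown glass jar with a brass lid, 72 mm diameter, 110 mm tall, 0.45 kg; origin at the centre of its underside.
- cylinder: Bystander: clear plastic measuring cylinder, 26 mm diameter on a 56 mm foot, 148 mm tall; origin at the centre of its underside.
- cup: Bystander: small white plastic bowl, 66 mm diameter, 35 mm tall; origin at the centre of its underside.
Things that resemble listed ones, but are neither listed nor needed, are in the scene too. Leave any red look-alike of the shaft alone.

How it is judged (in metres and radians):
On the way, in this order (a step that is already met when the one before it is completed fails the run):
1. the shaft is lifted clear of the rack (height (world z) of shaft_tip above 0.105 m and angle between shaft's own z axis and vertical below 0.6 rad), for 0.1 s.
2. the shaft is threaded through both bearing plates (z of shaft_tip in the frame of drive below 0.069 m and horizontal distance between shaft_tip and lower_hole below 0.006 m and angle between shaft's own z axis and vertical below 0.1 rad), for 0.1 s.
At the end, for the whole second after the job is handed in: The shaft stands upright (within 0.08 rad) through both plates, its bottom end under 43 mm above the bench (slot floor at 40) and within 5 mm of the holes' axis, released and at rest; plain rod, jar, measuring cylinder and cup are within 30 mm of where they stood (z of shaft_tip in the frame of drive below 0.043 m and horizontal distance between shaft_tip and lower_hole below 0.005 m and angle between shaft's own z axis and vertical below 0.08 rad and linear speed of shaft below 0.02 m/s and contact force between the fingers and shaft below 0.1 N and distance of each of plain_rod, jar, cylinder, cup from where it was at the start of the episode below 0.03 m); the robot touches nothing.
It fails at once if the shaft is forced: contact force on the bench drive over 50 N (contact force between shaft and drive above 50 N).
It fails at once if a bystander is knocked away or over (distance of any of plain_rod, jar, cylinder, cup from where it was at the start of the episode above 0.06 m or angle between any of jar, cylinder's own z axis and vertical above 0.5 rad or angle between cup's own z axis and vertical above 0.7 rad).
It also fails if it takes over 72 s, if anything falls off the work surface, if the arm or the gripper's body presses on something with over 40 N, if the wrist force passes 120 N, or if a joint passes its speed limit or range.

## Working session

There is one attempt and no reset: what is moved stays moved. The work goes in short steps, Python scripts to look and compute and a tool call to move; the robot and the scene stay as the last step left them, time stands still between calls to the robot, and variables do not carry over. Pictures are saved under pics/ and viewed, and the job is handed in when it is done.

Besides the shell and the picture viewer there is one more tool, called after ">>>" as name(argument=value, ...) on one line, values as JSON. step_arm: Moves the arm, as the interface text tells. Its arguments: {"type":"object","properties":{"delta_pos":{"type":"array"},"spin":{"type":"array"},"hand":{"type":"number"}},"required":["delta_pos","spin"]}

```bash
ls; mkdir -p pics; python3 - <<'E'
from workcell import env
import cv2
print(env.observe())
for n in ["side","top","wrist"]:
    s=env.snapshot(n)
    cv2.imwrite(f"pics/{n}0.png",s["color"][:,:,::-1])
    print(n,s["mtx"],s["position"],s["orientation"],[k for k in s])
E
```

```text
pics
{'clock': 0.0, 'joint_positions': array([-1.28269811,  0.31170971,  0.01399389,  1.51308924, -0.00438322,
        1.31918158, -0.02722343]), 'qd': array([-6.17130263e-04, -1.35334167e-03, -5.21638988e-04,  1.89582725e-04,
       -1.31153803e-05, -1.70140416e-04, -9.75052146e-04]), 'effort': array([-7.51419134e-05, -3.79924786e+01,  1.45936422e-01, -2.30584788e+01,
        1.22405411e-02,  1.38524055e-02, -2.79122688e-06]), 'tool_pos': array([177.88454602, 519.69416657, 244.21680333]), 'tool_rot': array([ 0.69742038,  0.1152263 ,  0.69761475, -0.11688188]), 'contact_force': array([0.65462957, 0.18602243, 0.92511191]), 'wrist_torque': array([ 0.08577243, -0.00321911,  0.00849575]), 'grip_width': 0.9990560476695658}
side [[411.49283188   0.         325.19248102]
 [  0.         411.49283188 198.3317194 ]
 [  0.           0.           1.        ]] [344.84574976 586.49145303 673.95706752] [-0.21517916 -0.09360951  0.39405433  0.88862612] ['color', 'mtx', 'position', 'orientation']
top [[400.18739884   0.         318.43677073]
 [  0.         400.18739884 201.38790959]
 [  0.           0.           1.        ]] [ 525.75613324   28.55415303 1108.93831801] [ 0.71517065  0.01707752 -0.03091022 -0.6980572 ] ['color', 'mtx', 'position', 'orientation']
wrist [[348.02871425   0.         321.51494443]
 [  0.         348.02871425 200.73560253]
 [  0.           0.           1.        ]] [101.32484072 545.78312525 372.34791432] [ 0.8029911  -0.13035422 -0.09209591  0.57422245] ['color', 'mtx', 'position', 'orientation']
```

View pics/side0.png

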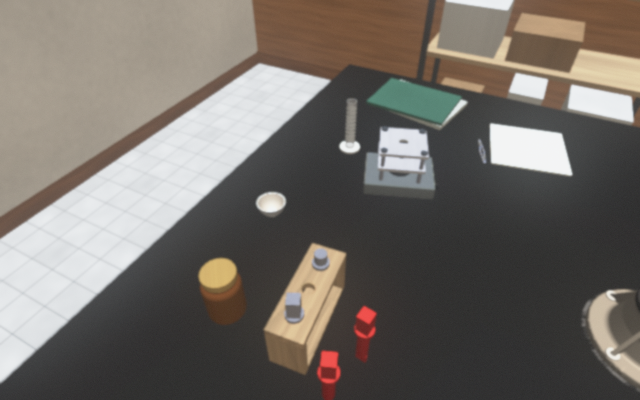

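View pics/top0.png

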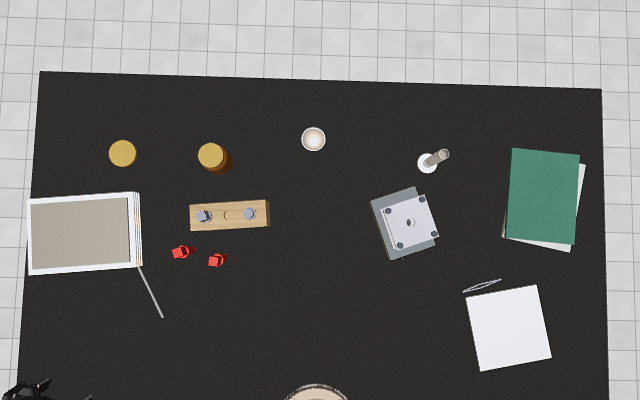

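View pics/wrist0.png

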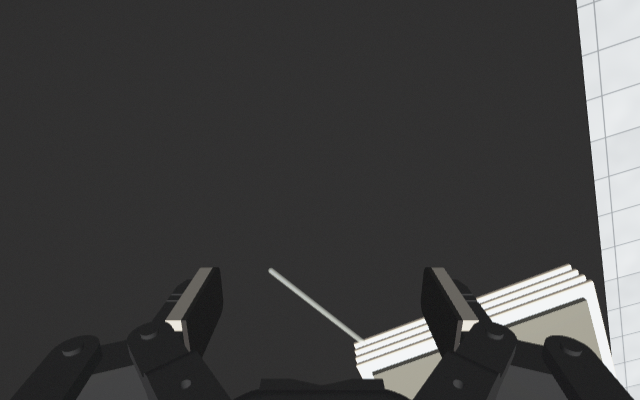

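The side view shows the rack at about (305,300), the square grip at (294,305) and the drive at (400,160). In the top view the shaft grip is near (204,216), the plain rod near (250,213) and the upper hole near (410,223). Next I'll measure these points.

```bash
cat > h.py <<'E'
import numpy as np, cv2
from scipy.spatial.transform import Rotation as R
from workcell import env
def rot(q): return R.from_quat([q[1],q[2],q[3],q[0]])
def snap(n,f=None):
    s=env.snapshot(n)
    if f: cv2.imwrite("pics/"+f,s["color"][:,:,::-1])
    return s
def ray(s,u,v):
    K=s["mtx"]; d=np.array([(u-K[0,2])/K[0,0],-(v-K[1,2])/K[1,1],-1.0])
    return np.array(s["position"]),rot(s["orientation"]).apply(d)
def plane(s,u,v,z):
    p,d=ray(s,u,v); return p+d*(z-p[2])/d[2]
def proj(s,P):
    c=rot(s["orientation"]).inv().apply(np.array(P)-s["position"]); K=s["mtx"]
    return np.array([K[0,2]-K[0,0]*c[0]/c[2],K[1,2]+K[1,1]*c[1]/c[2]])
def crop(s,u0,v0,u1,v1,k,f):
    c=s["color"][v0:v1,u0:u1,::-1]; cv2.imwrite("pics/"+f,cv2.resize(c,None,fx=k,fy=k,interpolation=cv2.INTER_CUBIC))
E
python3 - <<'E'
from h import *
s=snap("top"); crop(s,180,180,280,250,8,"t1.png"); crop(s,360,170,460,270,6,"t2.png")
print(plane(s,204,216,136),plane(s,250,213,140),plane(s,410,223,120))
s=snap("side"); crop(s,250,235,360,375,4,"s1.png"); crop(s,355,120,445,205,7,"s2.png")
print(plane(s,294,298,146))
E
```

```text
[549.85218165 286.04239585 136.        ] [559.6567356  174.89760987 140.        ] [ 545.17903496 -218.319047    120.        ]
[548.60662523 288.33122157 146.        ]
```

View pics/t1.png

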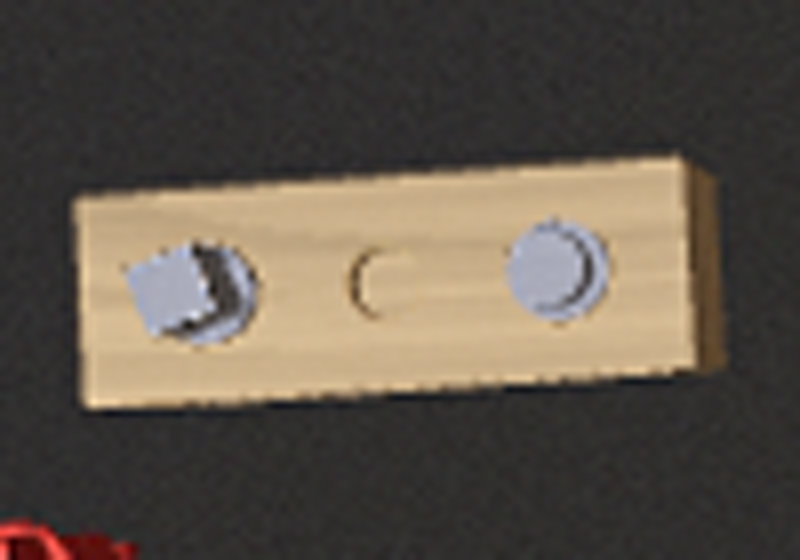

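View pics/t2.png

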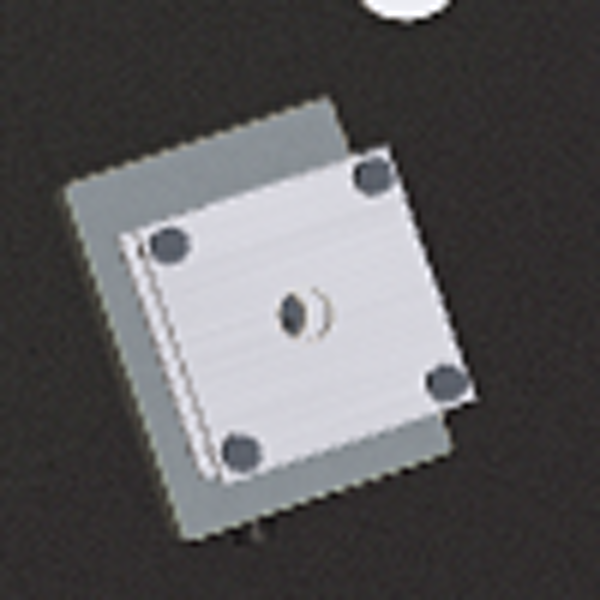

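View pics/s1.png

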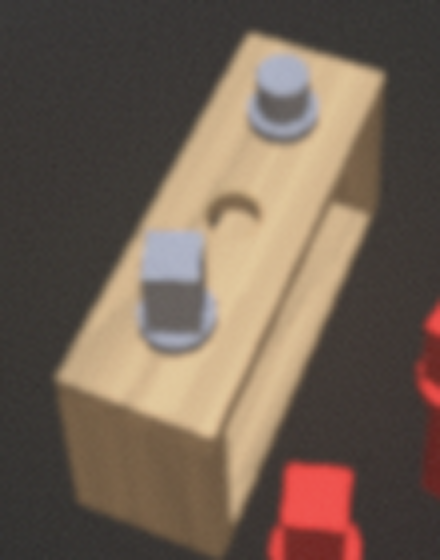

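View pics/s2.png

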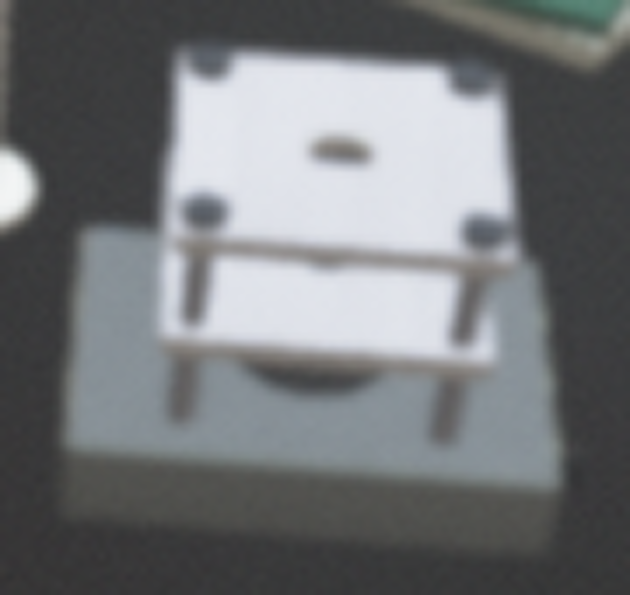

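```bash
python3 - <<'E'
from h import *
o=env.observe(); T=rot(o["tool_rot"]); print(np.round(T.as_matrix(),4))
w=snap("wrist")
print("cam in tool",T.inv().apply(w["position"]-o["tool_pos"]), np.round((T.inv()*rot(w["orientation"])).as_matrix(),4))
s=snap("top")
# holes / posts
c=lambda u,v:(180+u/8,180+v/8)
P=[plane(s,*c(*q),146) for q in [(125,265),(195,245),(215,312),(150,335)]]
m=np.mean(P,0);print("grip top",np.round(P,1),m)
for i in range(4):
    d=P[(i+1)%4]-P[i]; print(np.linalg.norm(d),np.degrees(np.arctan2(d[1],d[0])))
print("flange",plane(s,*c(207,293),108),"rod",plane(s,*c(557,272),108))
P=[plane(s,*c(*q),100) for q in [(75,197),(685,155),(695,370),(88,408)]];print(np.round(P,1),np.mean(P,0))
for i in range(4):
    d=P[(i+1)%4]-P[i]; print(np.linalg.norm(d),np.degrees(np.arctan2(d[1],d[0])))
c=lambda u,v:(360+u/6,170+v/6)
P=[plane(s,*c(*q),125) for q in [(169,245),(373,175),(447,382),(241,453)]];print(np.round(P,1),np.mean(P,0))
for i in range(4):
    d=P[(i+1)%4]-P[i]; print(np.linalg.norm(d),np.degrees(np.arctan2(d[1],d[0])))
c=lambda u,v:(355+u/7,120+v/7)
s=snap("side")
P=[plane(s,*c(*q),125) for q in [(211,60),(471,76),(485,230),(204,211)]];print(np.round(P,1),np.mean(P,0))
c=lambda u,v:(250+u/4,235+v/4)
P=[plane(s,*c(*q),146) for q in [(148,230),(202,233),(204,282),(142,275)]];print(np.round(P,1),np.mean(P,0))
E
```

```text
[[-3.000e-04  3.238e-01  9.461e-01]
 [-1.000e-03  9.461e-01 -3.238e-01]
 [-1.000e+00 -1.100e-03  0.000e+00]]
cam in tool [-128.00723325   -0.4594922   -80.84630232] [[-3.000e-04  3.150e-01 -9.491e-01]
 [ 1.000e+00 -1.000e-04 -4.000e-04]
 [-2.000e-04 -9.491e-01 -3.150e-01]]
grip top [[556.  303.6 146. ]
 [562.5 283.1 146. ]
 [542.6 276.3 146. ]
 [535.3 295.3 146. ]] [549.09014791 289.54575604 146.        ]
21.55609041825235 -72.47843247767483
21.013446336315603 -161.12174815726243
20.373910153983577 111.06592596032657
22.333325832399034 21.935159550322258
flange [549.10488737 288.75095634 108.        ] rod [558.2608997  180.57499476 108.        ]
[[578.4 333.3 100. ]
 [596.4 142.9 100. ]
 [528.8 137.6 100. ]
 [512.5 326.3 100. ]] [554.02186694 234.99600819 100.        ]
191.23856488011143 -84.60605618879659
67.73930436292422 -175.49371068545685
189.4014180662499 94.94053061592759
66.23710781281746 6.080491736050272
[[ 573.8 -162.7  125. ]
 [ 604.8 -246.9  125. ]
 [ 520.3 -278.   125. ]
 [ 489.3 -193.2  125. ]] [ 547.04011464 -220.19441175  125.        ]
89.76200690980819 -69.79155283955781
90.0821862700408 -159.81923574327828
90.21100720505146 110.07124619780696
89.86750416133535 19.894597559853977
[[ 604.9 -245.9  125. ]
 [ 521.2 -277.9  125. ]
 [ 490.  -192.2  125. ]
 [ 574.5 -160.2  125. ]] [ 547.64477446 -219.01020633  125.        ]
[[563.1 284.7 146. ]
 [544.1 276.5 146. ]
 [532.8 294.9 146. ]
 [554.8 302.8 146. ]] [548.67844837 289.71282916 146.        ]
```

Two views agree: the shaft axis is at about (549, 289.5) with x yaw about 20°, and the drive axis is at about (547.3, -219.6) with yaw about 20°. I'll take the grip with the tool y axis at yaw -70°, which leaves joint 7 free for the slot search. First comes the turn.

>>> step_arm(delta_pos=[[0,0,0],[0,0,0],[0,0,0],[0,0,0],[0,0,0],[0,0,0],[0,0,0],[0,0,0],[0,0,0],[0,0,0]], spin=[0.123,0.123,0.123,0.123,0.123,0.123,0.123,0.123,0.123,0.123])

```text
clock: 1.23
tool_pos: [178.0, 520.4, 245.3]
tool_rot: [0.501, 0.499, 0.501, -0.499]
contact_force: [0.4, 0.4, -0.3]
grip_width: 1.001
```

>>> step_arm(delta_pos=[[0,0,0],[0,0,0],[0,0,0],[0,0,0],[0,0,0],[0,0,0],[0,0,0],[0,0,0],[0,0,0],[0,0,0]], spin=[0.123,0.123,0.123,0.123,0.123,0.123,0.123,0.123,0.123,0.123])

```text
clock: 2.07
tool_pos: [178.0, 520.4, 245.3]
tool_rot: [-0.122, -0.697, -0.122, 0.697]
contact_force: [-0.5, 0.3, 0.4]
grip_width: 1.0
```

```bash
cat >> h.py <<'E'
def to(P,yaw=None):
    o=env.observe(); T=rot(o["tool_rot"]); y=T.apply([0,1,0]); cy=np.degrees(np.arctan2(y[1],y[0]))
    print("t",round(o["clock"],2),"tcp",np.round(o["tool_pos"],2),"yaw_y",round(cy,2),"tilt",np.round(T.apply([1,0,0])[:2],4),"F",np.round(o["contact_force"],2),"M",np.round(o["wrist_torque"],3),"w",round(o["grip_width"]*85.4,2),"q",np.round(o["joint_positions"],2))
    if P is not None: print("delta tool mm",np.round(T.inv().apply(np.array(P)-o["tool_pos"]),2))
    if yaw is not None: print("spin",round(-np.radians((yaw-cy+180)%360-180),4))
    return o,T
E
python3 -c "
from h import *
to([549,289.4,240],-70)"
```

```text
t 2.07 tcp [177.96 520.43 245.34] yaw_y -70.18 tilt [-0.0001  0.0001] F [-0.5   0.27  0.4 ] M [-0.015 -0.017 -0.001] w 85.43 q [-1.58  0.32  0.41  1.52 -0.13  1.32 -2.38]
delta tool mm [   5.28  343.17 -270.71]
spin -0.0031
```

>>> step_arm(delta_pos=[[0,0.0286,-0.02256],[0,0.0286,-0.02256],[0,0.0286,-0.02256],[0,0.0286,-0.02256],[0,0.0286,-0.02256],[0,0.0286,-0.02256],[0,0.0286,-0.02256],[0,0.0286,-0.02256],[0,0.0286,-0.02256],[0,0.0286,-0.02256],[0,0.0286,-0.02256],[0,0.0286,-0.02256]], spin=[0,0,0,0,0,0,0,0,0,0,0,0])

```text
clock: 3.07
tool_pos: [551.7, 290.7, 245.3]
tool_rot: [0.124, 0.696, 0.124, -0.696]
contact_force: [0.2, 0.3, 0.2]
grip_width: 0.999
```

>>> step_arm(delta_pos=[[0,0,0],[0,0,0],[0,0,0],[0,0,0]], spin=[0,0,0,0])

```text
clock: 3.4
tool_pos: [549.2, 293.4, 245.1]
tool_rot: [-0.124, -0.696, -0.125, 0.696]
contact_force: [-1.1, 0.7, -0.8]
grip_width: 1.0
```

```bash
python3 -c "
from h import *
s=snap('wrist','w1.png')
to([549,289.4,240],-70)
print(proj(s,[549,289.4,146]),proj(s,[549,289.4,108]))"
```

```text
t 3.45 tcp [549.08 293.57 245.25] yaw_y -69.65 tilt [-0.0011  0.0013] F [-0.24  0.14  0.05] M [ 0.007 -0.017 -0.031] w 85.44 q [-0.87  0.5   0.56  1.31 -0.27  1.41 -1.54]
delta tool mm [5.25 3.88 1.52]
spin 0.0062
[326.54042261 210.16715073] [325.97542354 193.91886528]
```

View pics/w1.png

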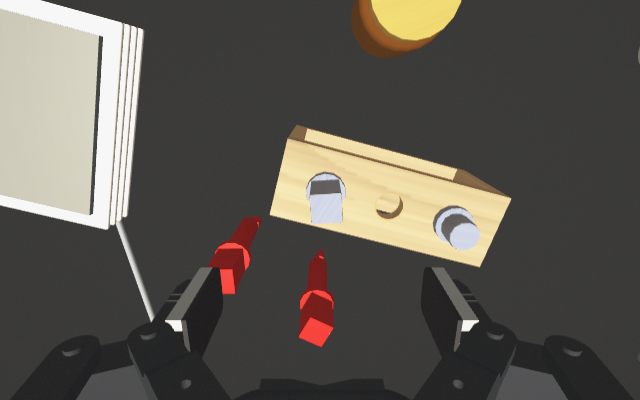

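```bash
python3 -c "
from h import *
s=snap('wrist'); crop(s,290,160,370,240,8,'w1c.png')
P=None
g=cv2.cvtColor(s['color'],cv2.COLOR_RGB2HSV)
print(g[210,325],g[188,325],g[178,312],g[210,350])
"
```

```text
[111  23 230] [ 6 13 98] [ 13  33 109] [ 23  71 244]
```

View pics/w1c.png

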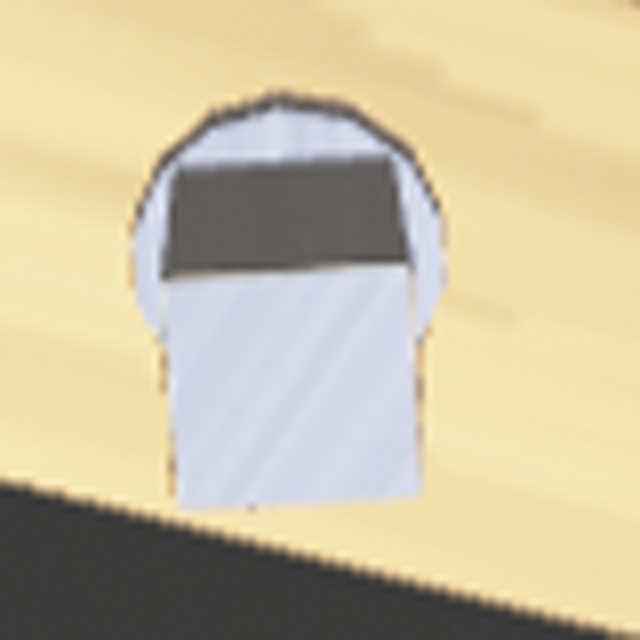

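```bash
python3 -c "
from h import *
s=snap('wrist')
c=lambda u,v:(290+u/8,160+v/8)
P=[plane(s,*c(*q),146) for q in [(165,277),(410,265),(420,495),(178,510)]]
print(np.round(P,1),np.mean(P,0))
for i in range(4):
    d=P[(i+1)%4]-P[i]; print(np.linalg.norm(d),np.degrees(np.arctan2(d[1],d[0])))
m=np.mean(P,0)
m[2]=180
to(m,-67)
"
```

```text
[[555.7 303.6 146. ]
 [564.  284.4 146. ]
 [544.7 275.8 146. ]
 [535.9 295.3 146. ]] [550.08254467 289.76482049 146.        ]
20.965830598531813 -66.66982333958008
21.160161594304448 -156.2317285867661
21.30891487609821 114.22054575580478
21.49141063349802 22.85371099645759
t 3.55 tcp [549.31 293.25 245.44] yaw_y -69.66 tilt [-0.0005  0.001 ] F [ 0.45  0.4  -0.44] M [-0.032 -0.025 -0.02 ] w 85.42 q [-0.87  0.5   0.57  1.31 -0.26  1.41 -1.54]
delta tool mm [65.43  3.61  0.49]
spin -0.0465
```

Wrist view: grip top face centre at (550.1, 289.8), edges about 21.3 mm (22 true), yaw about 23.5°. This agrees with the other views within 1 mm and 3°. I'll descend with jaws at 50 mm.

>>> step_arm(delta_pos=[[0.01,0.0036,0.0006],[0.02,0,0],[0.02,0,0],[0.02,0,0],[0,0,0],[0,0,0]], spin=[-0.055,0,0,0,0,0], hand=0.05)

```text
clock: 4.05
tool_pos: [549.8, 288.6, 174.6]
tool_rot: [-0.144, -0.692, -0.143, 0.693]
contact_force: [-0.6, 0.1, 1.0]
grip_width: 0.583
```

```bash
python3 -c "
from h import *
s=snap('wrist','w2.png')
to([549.9,289.7,126],-66.5)"
```

```text
t 4.1 tcp [551.05 288.7  176.08] yaw_y -66.62 tilt [0.0006 0.0005] F [ 0.26 -0.53  0.23] M [ 0.016 -0.037 -0.051] w 50.48 q [-0.86  0.54  0.54  1.42 -0.28  1.26 -1.46]
delta tool mm [50.08 -1.36  0.7 ]
spin -0.0021
```

View pics/w2.png

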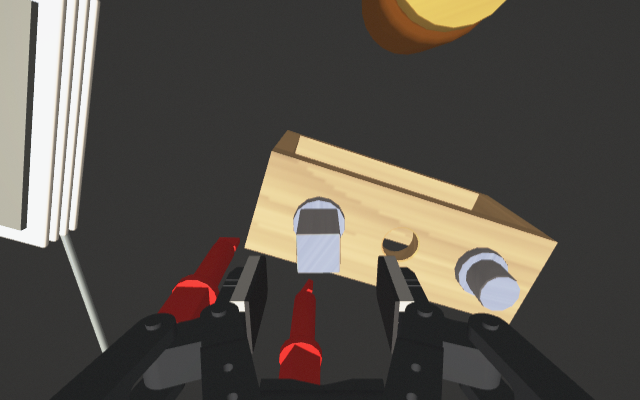

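```bash
python3 -c "
from h import *
s=snap('wrist')
print(plane(s,300,350,136),plane(s,192,290,98),plane(s,319,253,146))
for i in range(5):
  o,T=to([549.9,289.7,126],-66.5); env.snapshot('top')
print(proj(s,o['tool_pos']),proj(s,o['tool_pos']-[0,0,50]))"
```

```text
[483.47759834 272.98330769 136.        ] [468.66312471 348.89651329  98.        ] [551.19087237 289.75530287 146.        ]
t 4.15 tcp [551.76 288.7  176.87] yaw_y -66.64 tilt [0.0023 0.0012] F [ 0.24 -0.95 -0.17] M [-0.002 -0.004 -0.035] w 50.28 q [-0.86  0.54  0.54  1.42 -0.28  1.26 -1.46]
delta tool mm [50.87 -1.64  1.44]
spin -0.0024
t 4.2 tcp [552.1  288.6  177.24] yaw_y -66.65 tilt [0.003  0.0016] F [-0.29 -0.01  0.69] M [ 0.002 -0.014  0.023] w 50.13 q [-0.86  0.54  0.54  1.42 -0.28  1.26 -1.46]
delta tool mm [51.23 -1.87  1.76]
spin -0.0027
t 4.25 tcp [552.16 288.49 177.23] yaw_y -66.66 tilt [0.0031 0.0016] F [0.14 0.23 0.12] M [-0.015 -0.003 -0.016] w 49.95 q [-0.86  0.54  0.54  1.42 -0.28  1.26 -1.46]
delta tool mm [51.22 -1.99  1.78]
spin -0.0028
t 4.3 tcp [552.09 288.39 177.06] yaw_y -66.67 tilt [0.0028 0.0015] F [-0.71 -0.52  0.38] M [-0.002 -0.044 -0.036] w 49.89 q [-0.86  0.54  0.54  1.42 -0.28  1.26 -1.46]
delta tool mm [51.06 -2.05  1.65]
spin -0.003
t 4.35 tcp [551.95 288.29 176.8 ] yaw_y -66.68 tilt [0.0024 0.0013] F [-0.22 -0.59  0.31] M [0.011 0.013 0.028] w 50.32 q [-0.86  0.54  0.54  1.42 -0.28  1.26 -1.46]
delta tool mm [50.8  -2.1   1.46]
spin -0.0031
[322.40390921 286.27218653] [322.21802113 237.0422519 ]
```

>>> step_arm(delta_pos=[[0.005,-0.002,0.0015],[0.01,0,0],[0.01,0,0],[0.01,0,0],[0.008,0,0],[0.005,0,0],[0.002,0,0],[0,0,0],[0,0,0],[0,0,0],[0,0,0],[0,0,0]], spin=[0,0,0,0,0,0,0,0,0,0,0,0])

```text
clock: 5.4
tool_pos: [549.4, 289.3, 125.9]
tool_rot: [0.143, 0.693, 0.143, -0.692]
contact_force: [0.3, 0.4, -0.6]
grip_width: 0.585
```

```bash
python3 -c "
from h import *
s=snap('wrist','w3.png')
to([549.9,289.7,126],-66.5)"
```

```text
t 5.45 tcp [549.27 289.29 125.75] yaw_y -66.69 tilt [0.0007 0.0005] F [ 0.51 -0.45  0.13] M [-0.003 -0.02   0.015] w 49.85 q [-0.86  0.58  0.52  1.49 -0.3   1.15 -1.44]
delta tool mm [-0.25 -0.12 -0.74]
spin -0.0033
```

View pics/w3.png

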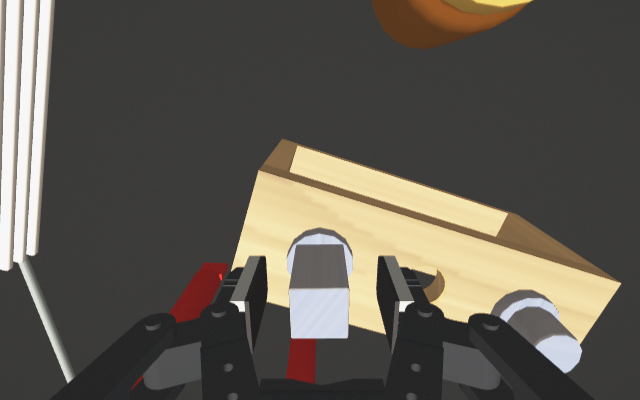

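The grip is centred between the pads (318 against a pad middle of 321). I'll close.

>>> step_arm(delta_pos=[[0,0,0],[0,0,0],[0,0,0],[0,0,0],[0,0,0],[0,0,0],[0,0,0],[0,0,0]], spin=[0,0,0,0,0,0,0,0], hand=0.015)

```text
clock: 6.12
tool_pos: [549.1, 289.5, 125.6]
tool_rot: [0.143, 0.693, 0.143, -0.692]
contact_force: [-1.5, 1.0, 1.7]
grip_width: 0.249
```

```bash
python3 -c "
from h import *
s=snap('wrist','w4.png')
to([549.9,289.7,270],-66.5)"
```

```text
t 6.17 tcp [549.08 289.55 125.6 ] yaw_y -66.67 tilt [0.0003 0.0006] F [-0.62  0.54  2.89] M [0.127 0.087 0.011] w 21.36 q [-0.86  0.58  0.52  1.49 -0.3   1.15 -1.44]
delta tool mm [-1.444e+02  1.200e-01 -8.900e-01]
spin -0.003
```

View pics/w4.png

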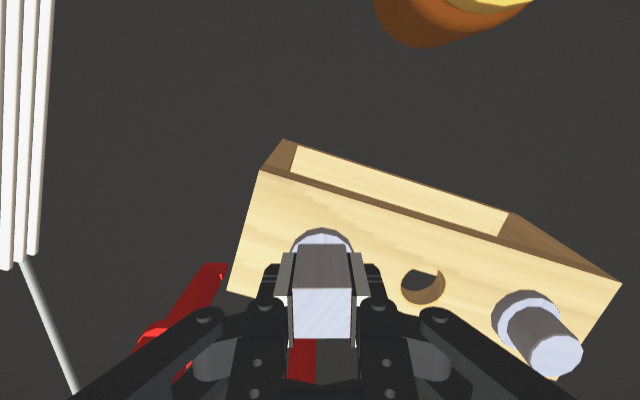

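It's gripped, opening about 21.4 mm on the 22 mm grip. I'll lift straight up.

>>> step_arm(delta_pos=[[-0.003,0,0],[-0.008,0,0],[-0.014,0,0],[-0.016,0,0],[-0.016,0,0],[-0.016,0,0],[-0.016,0,0],[-0.016,0,0],[-0.016,0,0],[-0.016,0,0],[-0.012,0,0],[-0.006,0,0]], spin=[0,0,0,0,0,0,0,0,0,0,0,0])

```text
clock: 7.17
tool_pos: [549.6, 288.5, 282.1]
tool_rot: [0.143, 0.693, 0.142, -0.692]
contact_force: [0.0, -0.2, -2.4]
grip_width: 0.246
```

>>> step_arm(delta_pos=[[0,0,0],[0,0,0],[0,0,0],[0,0,0]], spin=[0,0,0,0])

```text
clock: 7.5
tool_pos: [548.3, 288.9, 278.9]
tool_rot: [-0.143, -0.692, -0.143, 0.693]
contact_force: [-0.3, 0.2, -2.2]
grip_width: 0.254
```

```bash
python3 -c "
from h import *
s=snap('wrist','w5.png');s2=snap('side','s5.png');
to([547.5,-219.5,280],-66.5)"
```

```text
t 7.6 tcp [548.57 289.02 279.31] yaw_y -66.69 tilt [-0.0016 -0.001 ] F [-0.56 -0.25 -2.98] M [-0.044  0.001 -0.078] w 21.45 q [-0.86  0.48  0.56  1.25 -0.25  1.48 -1.49]
delta tool mm [-2.0000e-01  4.6659e+02  2.0222e+02]
spin -0.0033
```

View pics/s5.png

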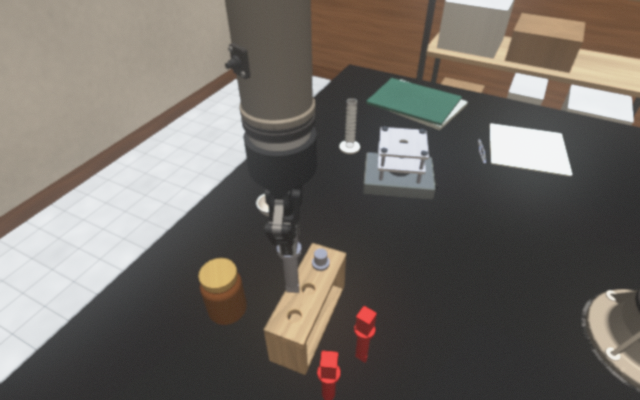

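View pics/w5.png

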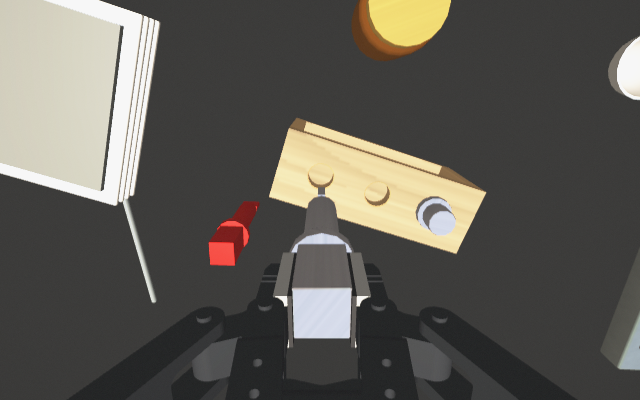

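Lifted upright with the tip at about 165 mm. I'll carry it over to the drive.

>>> step_arm(delta_pos=[[0,0.011,0.00477],[0,0.022,0.00954],[0,0.033,0.0143],[0,0.033,0.0143],[0,0.033,0.0143],[0,0.033,0.0143],[0,0.033,0.0143],[0,0.033,0.0143],[0,0.033,0.0143],[0,0.033,0.0143],[0,0.033,0.0143],[0,0.033,0.0143]], spin=[0,0,0,0,0,0,0,0,0,0,0,0])

```text
clock: 8.6
tool_pos: [547.1, -109.2, 280.4]
tool_rot: [0.143, 0.693, 0.143, -0.693]
contact_force: [-0.4, -0.5, -2.1]
grip_width: 0.246
```

>>> step_arm(delta_pos=[[0,0.033,0.0143],[0,0.033,0.0143],[0,0.022,0.0095],[0,0.011,0.0048],[0,0.0046,0.002],[0,0,0],[0,0,0],[0,0,0],[0,0,0],[0,0,0],[0,0,0]], spin=[0,0,0,0,0,0,0,0,0,0,0])

```text
clock: 9.52
tool_pos: [548.3, -218.2, 280.3]
tool_rot: [0.143, 0.692, 0.144, -0.692]
contact_force: [-0.1, -0.5, -2.2]
grip_width: 0.249
```

```bash
python3 -c "
from h import *
s=snap('wrist','w6.png')
to([547.5,-219.5,280],-66.5)
crop(s,220,130,420,280,4,'w6c.png')"
```

```text
t 9.57 tcp [ 548.2  -218.52  280.35] yaw_y -66.61 tilt [0.0001 0.0003] F [ 0.4  -0.33 -2.74] M [ 0.005  0.01  -0.004] w 21.41 q [-0.13  0.44  0.72  1.35 -0.29  1.46 -0.58]
delta tool mm [0.35 0.62 1.03]
spin -0.0019
```

View pics/w6.png

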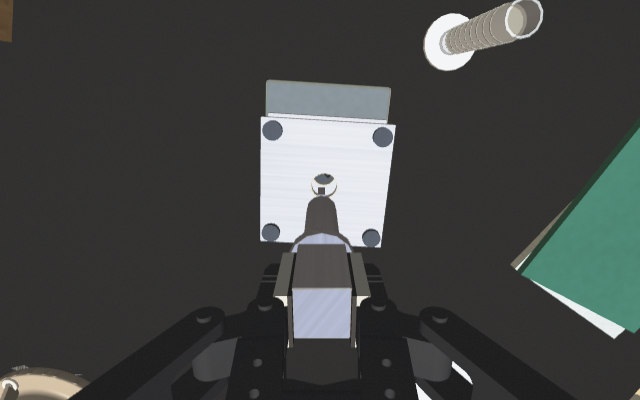

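View pics/w6c.png

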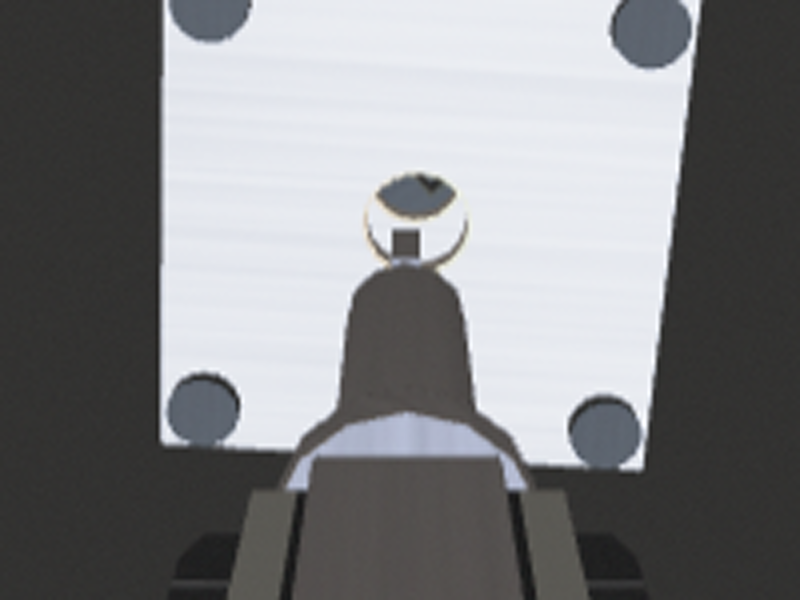

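The wrist view shows the upper hole at (324,185), the tongue tip at (321.4,187.5) and nuts at (272,130), (383,137), (371,238), (271,232). I'll turn these into relative offsets.

```bash
python3 -c "
from h import *
s=snap('wrist')
o,T=to(None)
c=lambda u,v:(220+u/4,130+v/4)
C=s['color']
g=cv2.cvtColor(C,cv2.COLOR_RGB2GRAY); hsv=cv2.cvtColor(C,cv2.COLOR_RGB2HSV)
# nuts: darker blue grey blobs
m=((g>60)&(g<120)&(hsv[...,1]>30)).astype('uint8')
n,l,st,ce=cv2.connectedComponentsWithStats(m)
N=[]
for i in range(1,n):
    x,y,w,h,a=st[i]
    if 150<a<600 and 100<y<260 and 240<x<400: N.append(ce[i]); print(st[i],ce[i],plane(s,*ce[i],125))
P=np.array([plane(s,*q,125) for q in N]); print('drive axis (nuts)',P.mean(0))
# hole ellipse rim at z=120: left,right,top of rim
for q in [(364,218),(468,218),(416,172)]: print('rim',plane(s,*c(*q),120))
L,Rr=plane(s,*c(364,218),120),plane(s,*c(468,218),120)
tip=plane(s,*c(405.5,229),280.35-115.6)
tl=lambda p:np.round(T.inv().apply(p-o['tool_pos']),2)
print('tip edge tool',tl(tip),'hole mid LR tool',tl((L+Rr)/2),'top rim',tl(plane(s,*c(416,172),120)),'nuts tool',tl(P.mean(0)))
"
```

```text
t 9.62 tcp [ 548.13 -218.77  280.38] yaw_y -66.63 tilt [0.0002 0.0002] F [ 0.03 -0.19 -3.29] M [-0.036  0.009  0.011] w 21.24 q [-0.13  0.44  0.72  1.35 -0.29  1.46 -0.58]
[262 121  20  19 287] [271.28222997 129.97560976] [ 575.13786083 -163.22492558  125.        ]
[373 128  19  19 280] [382.08214286 136.66785714] [ 605.72867774 -247.33350381  125.        ]
[262 225  17  16 218] [269.81651376 232.49541284] [ 490.86883626 -193.86095246  125.        ]
[362 231  18  16 213] [370.72769953 238.23004695] [ 521.35072174 -278.19779015  125.        ]
drive axis (nuts) [ 548.27152414 -220.654293    125.        ]
rim [ 544.58034199 -210.59272474  120.        ]
rim [ 553.46071785 -231.1037414   120.        ]
rim [ 558.32297444 -216.79716114  120.        ]
tip edge tool [ 1.1564e+02  5.0000e-02 -1.0430e+01] hole mid LR tool [1.6038e+02 2.2800e+00 4.0000e-02] top rim [160.39   2.25 -10.1 ] nuts tool [155.38   1.81   0.65]
```

```bash
python3 -c "
from h import *
s=snap('wrist'); crop(s,305,165,345,205,16,'w6d.png')
o,T=to(None)
ax=np.array([548.5,-220.6,0])
c=lambda u,v:(305+u/16,165+v/16)
for q in [(327.5,175.8),(325.5,174),(329,174.5)]:
  p=plane(s,*q,52)-ax; print(p,np.hypot(*p[:2]),np.degrees(np.arctan2(p[1],p[0])))
"
```

```text
t 9.67 tcp [ 548.06 -219.01  280.35] yaw_y -66.65 tilt [0.0001 0.0001] F [-0.97 -0.53 -2.13] M [0.043 0.009 0.025] w 21.1 q [-0.13  0.44  0.72  1.35 -0.29  1.46 -0.58]
[-6.6862529  -8.14331283 52.        ] 10.53658017363435 -129.38848800880356
[-5.73682858 -5.42925369 52.        ] 7.8986073336022375 -136.57783970367998
[-4.77040087 -9.02675412 52.        ] 10.209750948409695 -117.8552675446148
```

View pics/w6d.png

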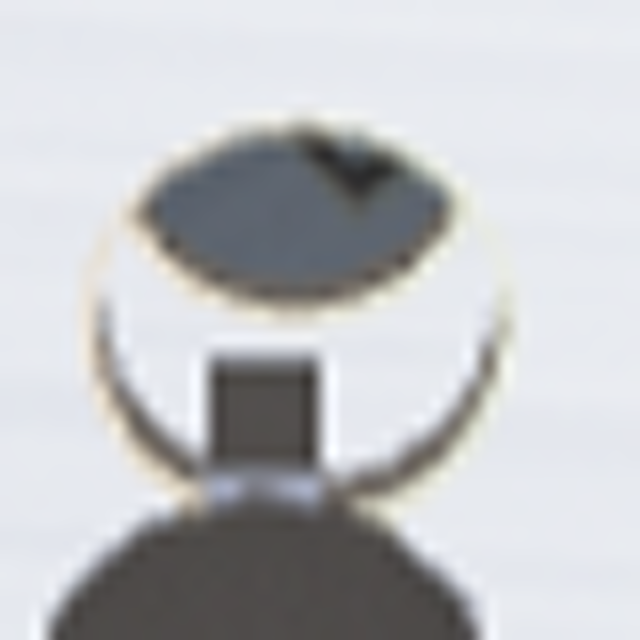

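The slot's end shows as a dark corner through both holes, at w6d (362,205) with edges running to (305,140) and (400,170). I'll estimate its angle from that.

```bash
python3 -c "
from h import *
s=snap('wrist'); 
ax=np.array([548.5,-220.6,0])
c=lambda u,v:(305+u/16,165+v/16)
A,B,C=[plane(s,*c(*q),52)-ax for q in [(302,142),(362,208),(402,172)]]
print(A,B,C)
for a,b in ((A,B),(B,C)):
  d=b-a; print(np.linalg.norm(d),np.degrees(np.arctan2(d[1],d[0]))%180)
print('r',[np.hypot(*p[:2]) for p in (A,B,C)],'axis px',proj(s,ax+[0,0,52]), (np.array(proj(s,ax+[0,0,52]))-[305,165])*16)
b=np.hypot(*B[:2]);ang=np.degrees(np.arctan2(B[1],B[0]))
print('corner dir',ang%180, 'slot +-',np.degrees(np.arctan2(3.75,11)))
"
```

```text
[-6.36347937 -4.03416347 52.        ] [-8.89710857 -9.45179058 52.        ] [ -5.61366338 -10.88853695  52.        ]
5.980799308215492 64.93620017746696
3.584027413686397 156.36712033957832
r [np.float64(7.534477066328275), np.float64(12.980558002267207), np.float64(12.250447073644695)] axis px [322.76043746 166.94345134] [284.16699933  31.09522142]
corner dir 46.731507825161714 slot +- 18.82471001824007
```

The two edges come out perpendicular (65° and 156°) and the corner sits where a 22 × 7.5 slot would put it, so the slot is at about 65° world, 0.79 rad from the drive's x. I'll turn the shaft to that angle before threading, correct the offset and lower a little.

>>> step_arm(delta_pos=[[0,0.002,0.0015],[0,0,0],[0,0,0],[0,0,0],[0,0,0],[0,0,0],[0,0,0],[0.01,0,0],[0.01,0,0],[0.005,0,0],[0,0,0],[0,0,0]], spin=[-0.104,-0.104,-0.104,-0.104,-0.104,-0.104,-0.104,0,0,0,0,0])

```text
clock: 10.72
tool_pos: [547.0, -221.4, 254.3]
tool_rot: [-0.379, -0.596, -0.38, 0.597]
contact_force: [-0.4, -0.7, -2.6]
grip_width: 0.246
```

>>> step_arm(delta_pos=[[0,0,0],[0,0,0],[0,0,0],[0,0,0],[0,0,0],[0,0,0]], spin=[0,0,0,0,0,0])

```text
clock: 11.22
tool_pos: [547.4, -221.8, 255.5]
tool_rot: [0.38, 0.596, 0.38, -0.596]
contact_force: [0.4, -0.1, -2.2]
grip_width: 0.249
```

```bash
python3 -c "
from h import *
s=snap('wrist','w7.png')
to([547.5,-219.5,280],-25)
crop(s,270,140,370,215,8,'w7c.png')"
```

```text
t 11.27 tcp [ 547.42 -221.84  255.43] yaw_y -24.98 tilt [ 0.0003 -0.0001] F [-0.29  0.06 -2.09] M [ 0.008 -0.01  -0.053] w 21.04 q [-0.03  0.42  0.57  1.39 -0.23  1.39  0.1 ]
delta tool mm [-24.57  -0.9   -2.15]
spin 0.0003
```

View pics/w7.png

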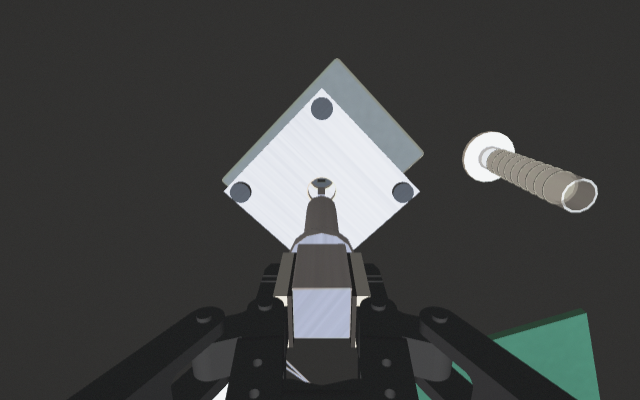

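View pics/w7c.png

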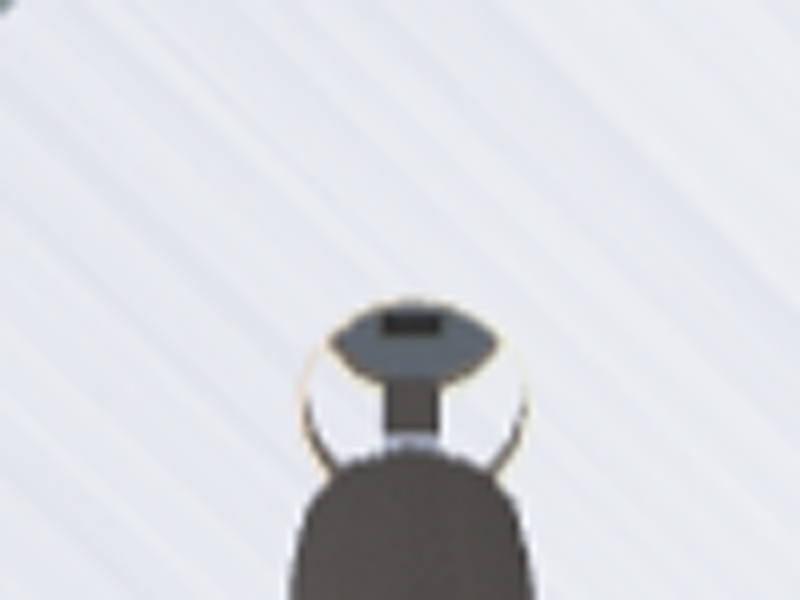

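The slot end now looks square-on at w7c (412,330), centred on the tongue at u=412 with its end edge level, which confirms the angle. Now the hole offset.

```bash
cat > m.py <<'E'
from h import *
s=snap('wrist'); o,T=to(None)
C=s['color']; g=cv2.cvtColor(C,cv2.COLOR_RGB2GRAY); hsv=cv2.cvtColor(C,cv2.COLOR_RGB2HSV)
m=((g>60)&(g<120)&(hsv[...,1]>30)).astype('uint8')
n,l,st,ce=cv2.connectedComponentsWithStats(m)
tl=lambda p:T.inv().apply(p-o['tool_pos'])
for i in range(1,n):
    x,y,w,h,a=st[i]
    if 150<a<700 and 80<y<260 and 200<x<440: print(st[i],ce[i],np.round(plane(s,*ce[i],125),2),np.round(tl(plane(s,*ce[i],125)),2))
E
python3 m.py; python3 -c "
from h import *
s=snap('wrist'); o,T=to(None)
c=lambda u,v:(270+u/8,140+v/8)
tl=lambda p:np.round(T.inv().apply(p-o['tool_pos']),2)
for q in [(300,395),(528,395),(413,297)]: print(tl(plane(s,*c(*q),120)))
print('tip',tl(plane(s,*c(412.5,380),o['tool_pos'][2]-115.6)))
crop(s,300,170,345,210,16,'w7d.png')
"
```

```text
t 11.32 tcp [ 547.4  -221.81  255.39] yaw_y -24.98 tilt [0.0002 0.    ] F [ 0.58 -0.11 -2.59] M [-0.015 -0.008  0.013] w 21.44 q [-0.03  0.42  0.57  1.39 -0.23  1.39  0.1 ]
[311  98  22  22 362] [321.43370166 108.24033149] [ 574.93 -163.03  125.  ] [ 1.304e+02  1.100e-01 -6.489e+01]
[230 183  20  19 301] [239.68438538 192.33887043] [ 490.74 -193.54  125.  ] [130.38 -63.32  -1.69]
[393 183  21  19 296] [403.08783784 192.58445946] [ 605.63 -247.27  125.  ] [130.41  63.51  -1.5 ]
t 11.37 tcp [ 547.4  -221.76  255.34] yaw_y -24.98 tilt [0.0001 0.0001] F [ 0.09 -0.18 -2.66] M [-0.016 -0.054  0.045] w 21.33 q [-0.03  0.42  0.57  1.39 -0.23  1.39  0.1 ]
[135.33 -10.87  -2.58]
[135.34  11.61  -2.58]
[135.34   0.27 -12.54]
tip [115.6    0.21  -9.84]
```

View pics/w7d.png

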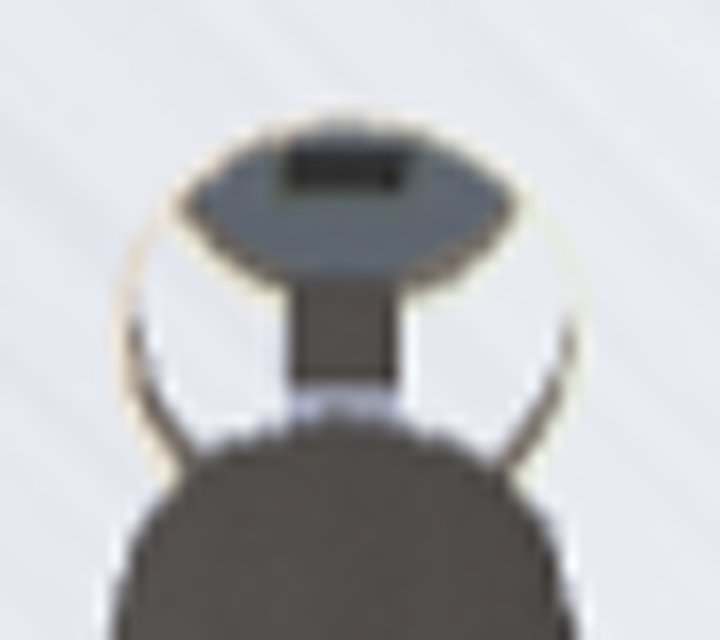

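Relative to the TCP the hole is at (y 0.2, z -1.5) and the tip at (0.1, -0.75), so I'll shift z by -0.7 mm and approach the upper hole carefully.

>>> step_arm(delta_pos=[[0.004,0.0001,-0.0007],[0.006,0,0],[0.004,0,0],[0.002,0,0],[0,0,0],[0,0,0],[0,0,0],[0,0,0],[0,0,0]], spin=[0,0,0,0,0,0,0,0,0])

```text
clock: 12.12
tool_pos: [547.9, -221.3, 239.6]
tool_rot: [0.38, 0.596, 0.38, -0.596]
contact_force: [-0.4, -0.5, -3.3]
grip_width: 0.249
```

```bash
python3 m.py; python3 -c "
from h import *
s=snap('wrist'); crop(s,290,160,355,215,12,'w8.png'); to(None)
s=snap('side'); crop(s,355,60,455,205,4,'s8.png')
"
```

```text
t 12.17 tcp [ 547.88 -221.3   239.56] yaw_y -24.98 tilt [ 0.0005 -0.0002] F [-0.46 -0.03 -2.88] M [-0.037 -0.034 -0.022] w 21.55 q [-0.03  0.43  0.57  1.42 -0.23  1.36  0.11]
[310  99  23  24 414] [321.05555556 110.73188406] [ 574.93 -163.06  125.  ] [114.56  -0.13 -64.21]
[225 190  21  20 332] [234.68072289 199.57831325] [ 490.79 -193.63  125.  ] [114.53 -63.5   -0.97]
[397 190  21  20 332] [407.37048193 199.77710843] [ 605.57 -247.27  125.  ] [114.59  63.2   -0.81]
t 12.22 tcp [ 547.86 -221.28  239.53] yaw_y -24.98 tilt [ 0.0004 -0.0001] F [-0.54 -0.44 -2.13] M [-0.006  0.    -0.005] w 21.24 q [-0.03  0.43  0.57  1.42 -0.23  1.36  0.11]
```

View pics/w8.png

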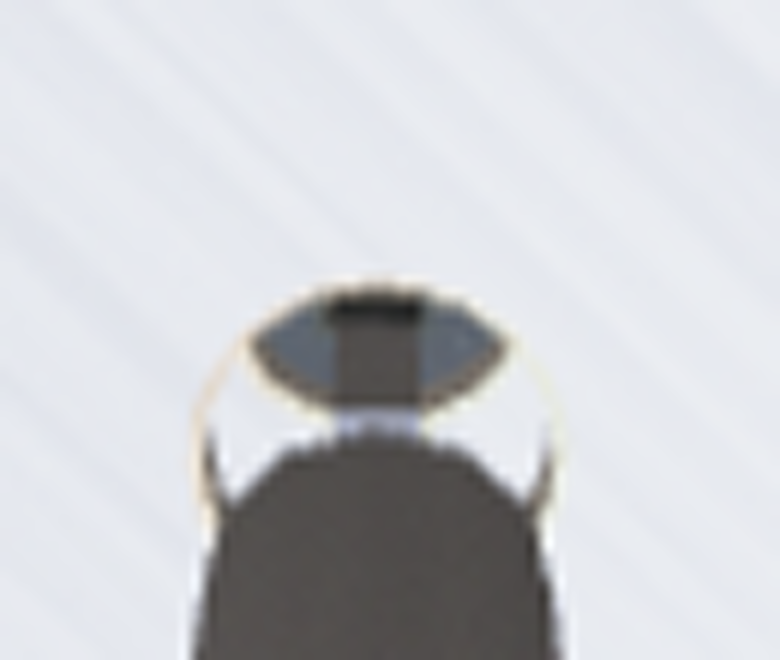

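View pics/s8.png

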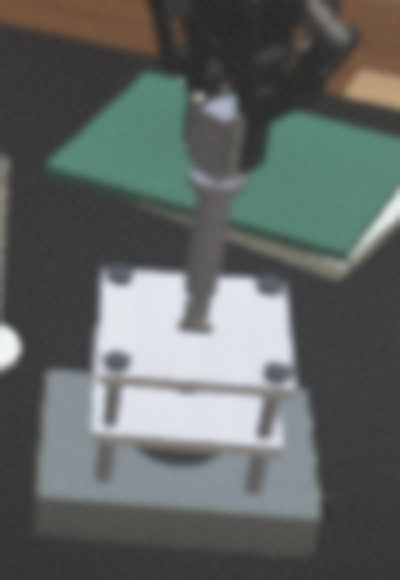

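```bash
python3 -c "
from h import *
s=snap('wrist'); o,T=to(None)
c=lambda u,v:(290+u/12,160+v/12)
tl=lambda p:np.round(T.inv().apply(p-o['tool_pos']),2)
for q in [(193,425),(566,425),(380,283)]: print(tl(plane(s,*c(*q),120)))
print('tip',tl(plane(s,*c(379,319),o['tool_pos'][2]-115.6)))
crop(s,308,176,338,200,26,'w8d.png')
"
```

```text
t 12.32 tcp [ 547.81 -221.21  239.39] yaw_y -24.97 tilt [ 0.0002 -0.0001] F [ 0.43 -0.82 -3.16] M [-0.019 -0.034 -0.045] w 20.72 q [-0.03  0.43  0.57  1.42 -0.23  1.36  0.11]
[119.39 -11.3   -2.63]
[119.4   11.87  -2.63]
[119.39   0.31 -11.77]
tip [115.6    0.25 -10.56]
```

View pics/w8d.png

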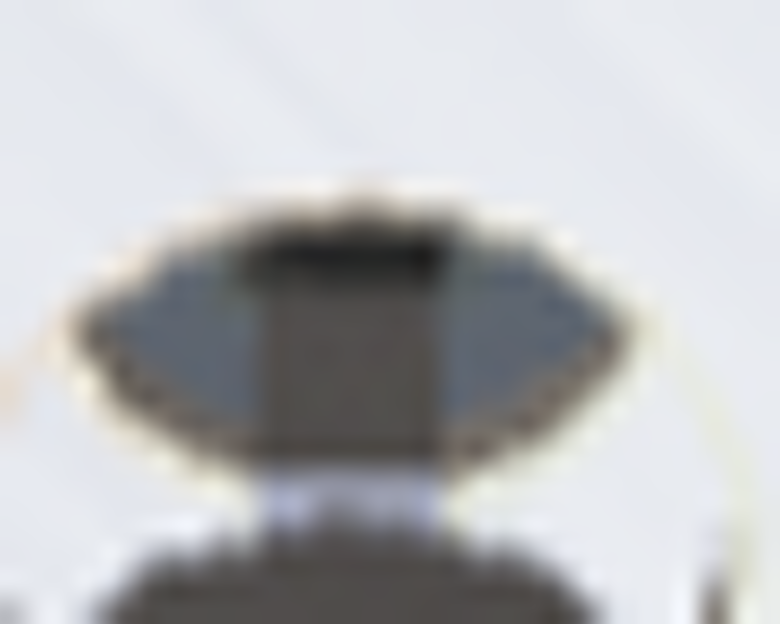

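The tip sits within about 0.3 mm of the hole axis in both directions. I'll lower into the upper plate in small steps.

>>> step_arm(delta_pos=[[0.002,0,0.0002],[0.0015,0,0],[0.0015,0,0],[0.0015,0,0],[0,0,0],[0,0,0]], spin=[0,0,0,0,0,0])

```text
clock: 12.82
tool_pos: [547.6, -221.3, 232.6]
tool_rot: [-0.38, -0.596, -0.38, 0.596]
contact_force: [0.3, -0.4, -2.1]
grip_width: 0.247
```

>>> step_arm(delta_pos=[[0.0015,0,0],[0.0015,0,0],[0.0015,0,0],[0.0015,0,0],[0,0,0],[0,0,0]], spin=[0,0,0,0,0,0])

```text
clock: 13.32
tool_pos: [547.6, -221.3, 226.6]
tool_rot: [-0.38, -0.596, -0.38, 0.596]
contact_force: [0.1, 0.4, -2.3]
grip_width: 0.243
```

```bash
python3 -c "
from h import *
s=snap('wrist','w9.png');to(None)
"; python3 m.py
```

```text
t 13.37 tcp [ 547.69 -221.34  226.74] yaw_y -24.97 tilt [-0.      0.0001] F [-0.37 -0.2  -2.65] M [-0.031 -0.03  -0.023] w 21.42 q [-0.03  0.44  0.56  1.44 -0.24  1.33  0.11]
t 13.42 tcp [ 547.75 -221.38  226.86] yaw_y -24.98 tilt [ 0.0002 -0.    ] F [ 0.53 -0.16 -3.13] M [ 0.023 -0.034  0.01 ] w 21.37 q [-0.03  0.44  0.57  1.44 -0.24  1.33  0.11]
[310 100  24  25 461] [321.45986985 111.835141  ] [ 574.95 -163.05  125.  ] [ 1.0186e+02  1.0000e-02 -6.4360e+01]
[220 195  23  21 368] [230.64945652 205.125     ] [ 490.73 -193.65  125.  ] [101.85 -63.41  -1.06]
[401 195  23  21 367] [412.15531335 205.30517711] [ 605.62 -247.29  125.  ] [101.87  63.38  -0.95]
```

View pics/w9.png

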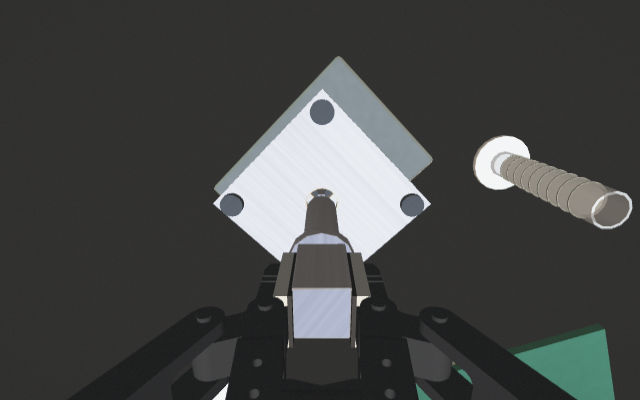

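The tip is at 111 mm, inside the upper hole with no contact force (the -2.5 N is the shaft's weight). I'll continue.

>>> step_arm(delta_pos=[[0.002,0,0],[0.002,0,0],[0.002,0,0],[0.002,0,0],[0,0,0],[0,0,0]], spin=[0,0,0,0,0,0])

```text
clock: 13.92
tool_pos: [547.6, -221.3, 218.5]
tool_rot: [-0.38, -0.596, -0.38, 0.596]
contact_force: [0.1, -1.0, -2.2]
grip_width: 0.249
```

>>> step_arm(delta_pos=[[0.002,0,0],[0.002,0,0],[0.002,0,0],[0.002,0,0],[0,0,0],[0,0,0]], spin=[0,0,0,0,0,0])

```text
clock: 14.42
tool_pos: [547.6, -221.3, 210.6]
tool_rot: [-0.38, -0.596, -0.38, 0.596]
contact_force: [0.4, -0.1, -2.3]
grip_width: 0.25
```

>>> step_arm(delta_pos=[[0.002,0,0],[0.002,0,0],[0.002,0,0],[0.002,0,0],[0,0,0],[0,0,0]], spin=[0,0,0,0,0,0])

```text
clock: 14.92
tool_pos: [547.6, -221.3, 202.6]
tool_rot: [-0.38, -0.596, -0.38, 0.596]
contact_force: [0.5, -0.1, -2.7]
grip_width: 0.249
```

```bash
python3 m.py;python3 -c "
from h import *
s=snap('wrist'); crop(s,280,160,360,220,10,'w10.png'); to(None)
s=snap('side'); crop(s,355,60,455,205,4,'s10.png')
"
```

```text
t 14.97 tcp [ 547.67 -221.35  202.74] yaw_y -24.98 tilt [-0.0001  0.    ] F [-0.82 -0.13 -2.91] M [-0.001  0.006 -0.001] w 21.26 q [-0.03  0.46  0.56  1.48 -0.25  1.28  0.12]
[309 102  27  27 575] [321.73913043 114.91478261] [ 574.94 -163.05  125.  ] [ 77.74   0.12 -64.37]
[210 206  24  23 443] [221.3724605  217.59593679] [ 490.7  -193.61  125.  ] [ 77.75 -63.35  -1.1 ]
[410 207  25  23 446] [421.84529148 217.9955157 ] [ 605.57 -247.36  125.  ] [77.73 63.48 -0.87]
t 15.02 tcp [ 547.72 -221.41  202.86] yaw_y -24.98 tilt [ 0.0001 -0.    ] F [ 0.25 -0.32 -2.78] M [ 0.04   0.016 -0.016] w 21.09 q [-0.03  0.46  0.56  1.48 -0.25  1.28  0.12]
```

View pics/w10.png

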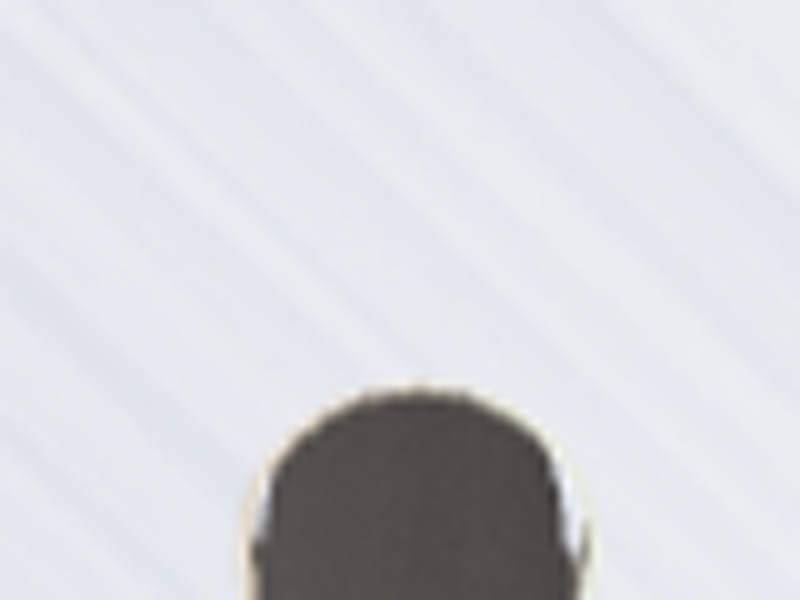

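View pics/s10.png

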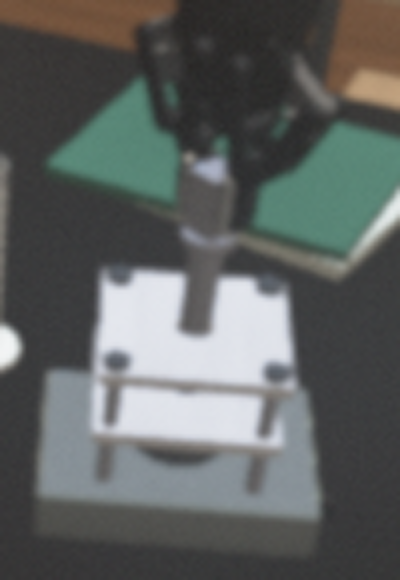

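The shank is centred in the upper hole (rim 243–590, shank 252–580) and there is no lateral force. On to the lower plate.

>>> step_arm(delta_pos=[[0.002,0,0],[0.002,0,0],[0.002,0,0],[0.0015,0,0],[0.0015,0,0],[0,0,0],[0,0,0]], spin=[0,0,0,0,0,0,0])

```text
clock: 15.65
tool_pos: [547.6, -221.3, 193.6]
tool_rot: [-0.38, -0.596, -0.38, 0.596]
contact_force: [1.6, 0.3, -2.3]
grip_width: 0.249
```

>>> step_arm(delta_pos=[[0.0015,0,0],[0.0015,0,0],[0.0015,0,0],[0,0,0],[0,0,0],[0,0,0]], spin=[0,0,0,0,0,0])

```text
clock: 16.15
tool_pos: [547.7, -221.4, 189.3]
tool_rot: [0.38, 0.596, 0.38, -0.596]
contact_force: [0.3, 0.4, -2.8]
grip_width: 0.246
```

```bash
python3 -c "
from h import *
to(None)
"
```

```text
t 16.15 tcp [ 547.7  -221.37  189.3 ] yaw_y -24.98 tilt [ 0. -0.] F [ 0.3   0.43 -2.76] M [-0.051  0.     0.008] w 21.01 q [-0.03  0.47  0.56  1.5  -0.25  1.25  0.12]
```

>>> step_arm(delta_pos=[[0.0015,0,0],[0.0015,0,0],[0.0015,0,0],[0.0015,0,0],[0.0015,0,0],[0,0,0],[0,0,0]], spin=[0,0,0,0,0,0,0])

```text
clock: 16.73
tool_pos: [547.6, -221.3, 181.6]
tool_rot: [-0.38, -0.596, -0.38, 0.596]
contact_force: [0.1, 0.2, -3.5]
grip_width: 0.246
```

>>> step_arm(delta_pos=[[0.0015,0,0],[0.0015,0,0],[0.0015,0,0],[0.0015,0,0],[0,0,0],[0,0,0]], spin=[0,0,0,0,0,0])

```text
clock: 17.23
tool_pos: [547.6, -221.3, 175.6]
tool_rot: [-0.38, -0.596, -0.38, 0.596]
contact_force: [1.1, -0.5, -1.6]
grip_width: 0.241
```

>>> step_arm(delta_pos=[[0.001,0,0],[0.001,0,0],[0.001,0,0],[0,0,0],[0,0,0]], spin=[0,0,0,0,0])

```text
clock: 17.65
tool_pos: [547.6, -221.3, 172.7]
tool_rot: [-0.38, -0.596, -0.38, 0.596]
contact_force: [0.1, 0.3, -3.4]
grip_width: 0.246
```

```bash
python3 -c "
from h import *
to(None)
"
```

```text
t 17.65 tcp [ 547.64 -221.32  172.69] yaw_y -24.98 tilt [-0.0002  0.0001] F [ 0.12  0.29 -3.4 ] M [-0.008 -0.019  0.043] w 21.01 q [-0.03  0.48  0.55  1.52 -0.26  1.21  0.13]
```

The tip is at 57 mm with no contact. Now I'll step lightly across the coupling top at 52.

>>> step_arm(delta_pos=[[0.001,0,0],[0.001,0,0],[0.001,0,0],[0.001,0,0],[0,0,0],[0,0,0]], spin=[0,0,0,0,0,0])

```text
clock: 18.15
tool_pos: [547.6, -221.3, 168.7]
tool_rot: [-0.38, -0.596, -0.38, 0.596]
contact_force: [-0.0, 0.6, -2.9]
grip_width: 0.248
```

>>> step_arm(delta_pos=[[0.001,0,0],[0.001,0,0],[0,0,0],[0,0,0]], spin=[0,0,0,0])

```text
clock: 18.48
tool_pos: [547.6, -221.3, 166.7]
tool_rot: [-0.38, -0.596, -0.38, 0.596]
contact_force: [0.0, 0.4, -2.3]
grip_width: 0.246
```

```bash
python3 -c "
from h import *
to(None)
"
```

```text
t 18.48 tcp [ 547.64 -221.34  166.69] yaw_y -24.98 tilt [-0.0001  0.0001] F [ 0.02  0.36 -2.29] M [ 0.021 -0.035 -0.002] w 21.04 q [-0.02  0.48  0.55  1.53 -0.26  1.2   0.13]
```

>>> step_arm(delta_pos=[[0.001,0,0],[0.001,0,0],[0,0,0],[0,0,0]], spin=[0,0,0,0])

```text
clock: 18.82
tool_pos: [547.6, -221.3, 164.7]
tool_rot: [-0.38, -0.596, -0.38, 0.596]
contact_force: [0.7, -0.3, -2.7]
grip_width: 0.247
```

>>> step_arm(delta_pos=[[0.001,0,0],[0.001,0,0],[0,0,0],[0,0,0]], spin=[0,0,0,0])

```text
clock: 19.15
tool_pos: [547.6, -221.3, 162.7]
tool_rot: [-0.38, -0.596, -0.38, 0.596]
contact_force: [0.4, 0.4, -2.5]
grip_width: 0.247
```

```bash
python3 -c "
from h import *
to(None)
"
```

```text
t 19.15 tcp [ 547.6  -221.33  162.68] yaw_y -24.98 tilt [-0.0002  0.0001] F [ 0.39  0.38 -2.55] M [ 0.049  0.005 -0.038] w 21.09 q [-0.02  0.49  0.55  1.54 -0.27  1.19  0.14]
```

The tip is at about 47 mm with no resistance, so the tongue is in the slot. I'll carry on to the floor at 40.

>>> step_arm(delta_pos=[[0.001,0,0],[0.001,0,0],[0.001,0,0],[0,0,0],[0,0,0]], spin=[0,0,0,0,0])

```text
clock: 19.57
tool_pos: [547.6, -221.3, 159.7]
tool_rot: [-0.38, -0.596, -0.38, 0.596]
contact_force: [0.9, 0.3, -3.3]
grip_width: 0.25
```

>>> step_arm(delta_pos=[[0.001,0,0],[0.001,0,0],[0,0,0],[0,0,0]], spin=[0,0,0,0])

```text
clock: 19.9
tool_pos: [547.6, -221.3, 157.7]
tool_rot: [-0.38, -0.596, -0.38, 0.596]
contact_force: [-0.5, -0.7, -2.7]
grip_width: 0.247
```

>>> step_arm(delta_pos=[[0.0007,0,0],[0,0,0],[0,0,0]], spin=[0,0,0])

```text
clock: 20.15
tool_pos: [547.7, -221.4, 157.1]
tool_rot: [-0.38, -0.596, -0.38, 0.596]
contact_force: [1.0, -0.7, -1.8]
grip_width: 0.248
```

```bash
python3 -c "
from h import *
to(None)
s=snap('side'); crop(s,355,60,455,205,4,'s11.png')
"
```

```text
t 20.15 tcp [ 547.66 -221.35  157.05] yaw_y -24.98 tilt [-0.0001  0.0001] F [ 0.98 -0.75 -1.76] M [-0.026 -0.054 -0.013] w 21.14 q [-0.02  0.49  0.55  1.54 -0.27  1.18  0.14]
```

View pics/s11.png

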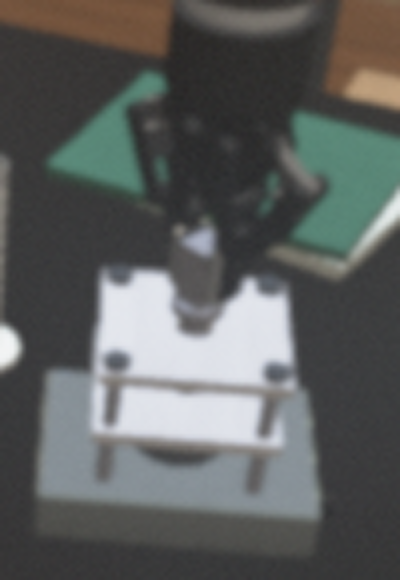

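>>> step_arm(delta_pos=[[0.0005,0,0],[0.0005,0,0],[0,0,0],[0,0,0]], spin=[0,0,0,0])

```text
clock: 20.53
tool_pos: [547.7, -221.4, 156.1]
tool_rot: [-0.38, -0.596, -0.38, 0.596]
contact_force: [-0.8, 0.3, -2.3]
grip_width: 0.248
```

>>> step_arm(delta_pos=[[0.0005,0,0],[0,0,0],[0,0,0]], spin=[0,0,0])

```text
clock: 20.78
tool_pos: [547.7, -221.4, 155.6]
tool_rot: [0.38, 0.596, 0.38, -0.596]
contact_force: [-0.4, -0.1, -1.7]
grip_width: 0.246
```

>>> step_arm(delta_pos=[[0.0004,0,0],[0,0,0],[0,0,0]], spin=[0,0,0])

```text
clock: 21.03
tool_pos: [547.7, -221.4, 155.6]
tool_rot: [0.38, 0.596, 0.38, -0.596]
contact_force: [-0.4, 0.4, -0.3]
grip_width: 0.25
```

```bash
python3 -c "
from h import *
to(None)
"
```

```text
t 21.03 tcp [ 547.73 -221.4   155.55] yaw_y -24.98 tilt [0.0003 0.    ] F [-0.44  0.38 -0.3 ] M [ 0.085  0.204 -0.008] w 21.39 q [-0.02  0.49  0.55  1.55 -0.27  1.18  0.14]
```

The tip is resting on the slot floor at about 40.0 mm, with the load transferred at only about 2 N. I'll release.

>>> step_arm(delta_pos=[[0,0,0],[0,0,0],[0,0,0],[0,0,0],[0,0,0],[0,0,0]], spin=[0,0,0,0,0,0], hand=0.06)

```text
clock: 21.53
tool_pos: [547.8, -221.4, 155.3]
tool_rot: [0.38, 0.596, 0.38, -0.596]
contact_force: [-0.6, -1.4, -0.7]
grip_width: 0.704
```

```bash
python3 -c "
from h import *
s=snap('wrist','w12.png');to(None)
"
```

```text
t 21.58 tcp [ 547.75 -221.38  155.22] yaw_y -24.98 tilt [ 0.0001 -0.    ] F [ 0.08  0.82 -0.36] M [ 0.007 -0.028  0.008] w 60.13 q [-0.02  0.49  0.55  1.55 -0.27  1.18  0.14]
```

View pics/w12.png

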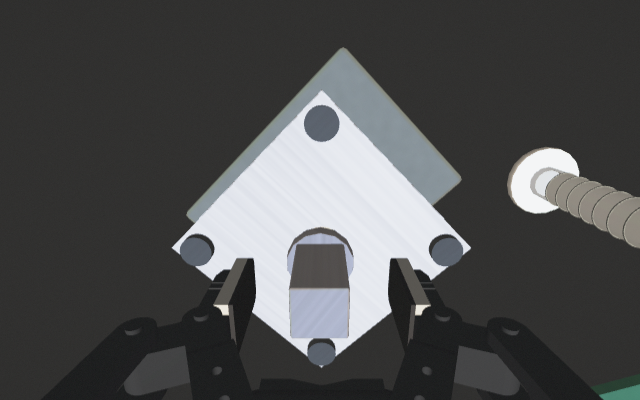

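The jaws are clear on both sides of the standing shaft at (320,290). I'll go straight up.

>>> step_arm(delta_pos=[[-0.005,0,0],[-0.01,0,0],[-0.015,0,0],[-0.015,0,0],[-0.015,0,0],[-0.015,0,0],[-0.015,0,0],[-0.01,0,0],[-0.005,0,0],[0,0,0],[0,0,0],[0,0,0]], spin=[0,0,0,0,0,0,0,0,0,0,0,0])

```text
clock: 22.58
tool_pos: [547.2, -221.1, 259.2]
tool_rot: [-0.379, -0.596, -0.381, 0.597]
contact_force: [0.3, -0.4, 1.0]
grip_width: 0.701
```

>>> step_arm(delta_pos=[[0,0,0],[0,0,0],[0,0,0],[0,0,0],[0,0,0],[0,0,0]], spin=[0,0,0,0,0,0])

```text
clock: 23.08
tool_pos: [547.7, -221.4, 260.1]
tool_rot: [-0.38, -0.596, -0.38, 0.596]
contact_force: [-0.1, -0.1, -0.1]
grip_width: 0.702
```

```bash
python3 -c "
from h import *
s=snap('wrist','w13.png');to(None); crop(s,270,160,370,235,8,'w13c.png')
s=snap('side','s13.png'); crop(s,355,90,445,205,5,'s13c.png')
s=snap('top','t13.png')
"
```

```text
t 23.13 tcp [ 547.69 -221.36  260.17] yaw_y -24.98 tilt [-0.  0.] F [-0.11 -0.19  0.1 ] M [ 0.025 -0.007 -0.043] w 59.83 q [-0.03  0.42  0.57  1.38 -0.23  1.4   0.1 ]
```

View pics/w13c.png

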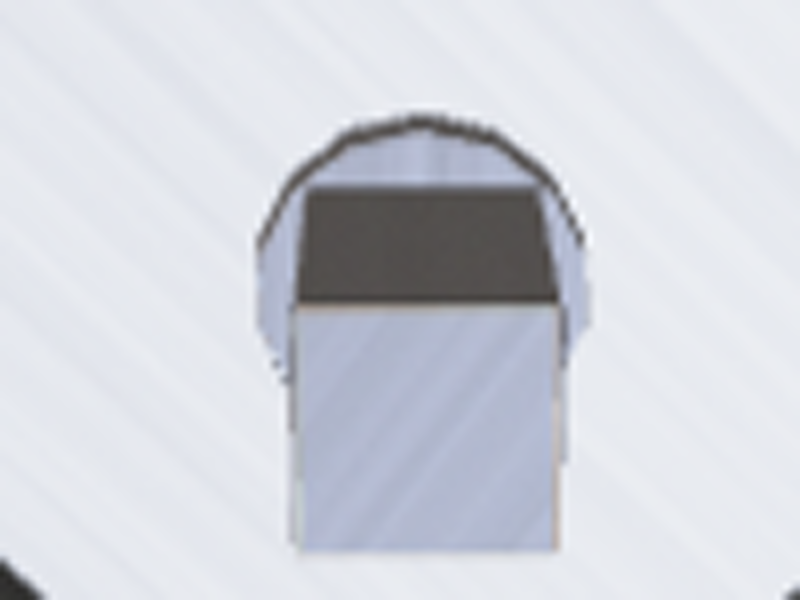

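View pics/s13.png

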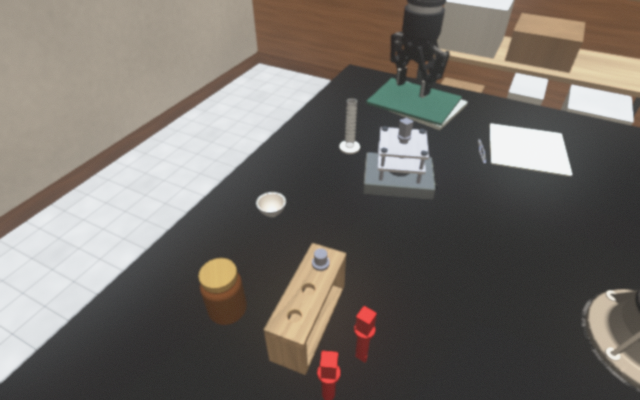

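View pics/s13c.png

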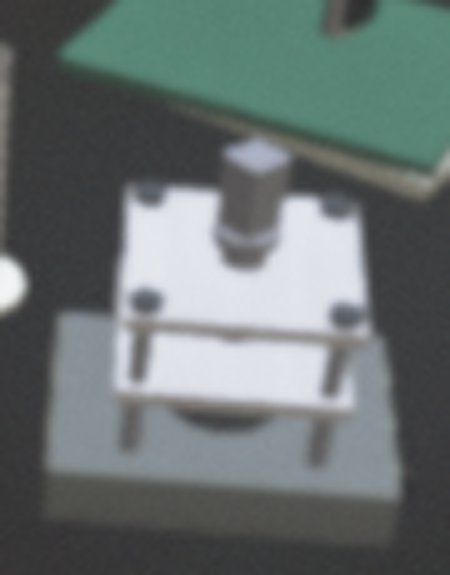

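View pics/t13.png

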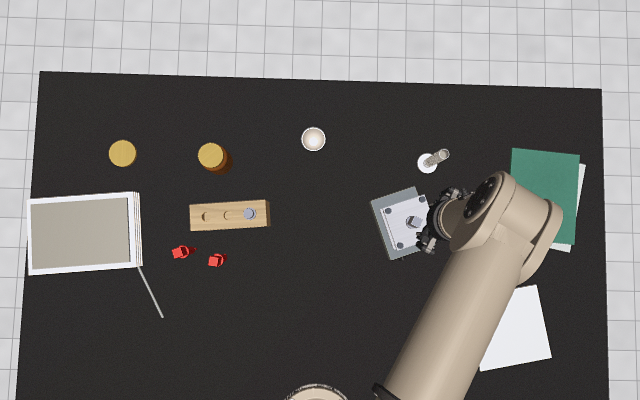

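The shaft stands upright with its flange about 10 mm above the plate, and the bystanders look unmoved. One numeric height check, then I'll hand in.

```bash
python3 -c "
from h import *
s=snap('wrist'); to(None)
c=lambda u,v:(270+u/8,160+v/8)
for z in (176,188):
  P=[plane(s,*c(*q),z) for q in [(297,303),(559,303),(557,551),(300,551)]]
  print(z,[round(float(np.linalg.norm(P[(i+1)%4]-P[i])),2) for i in range(4)],np.mean(P,0))
# tool lateral check: side view flange/top triangulation
w=np.array([np.mean([plane(s,*c(*q),z) for q in [(297,303),(559,303),(557,551),(300,551)]],0) for z in (176,188)])
s2=snap('side'); k=lambda u,v:(355+u/5,90+v/5)
for z in (176,188): print(z,'side',plane(s2,*k(257,155),z))
env.finish_job()
"
```

```text
t 23.28 tcp [ 547.71 -221.34  260.22] yaw_y -24.98 tilt [0.0001 0.0001] F [-1.13 -0.26  0.34] M [ 0.024  0.019 -0.027] w 60.08 q [-0.03  0.42  0.57  1.38 -0.23  1.4   0.1 ]
176 [20.98, 21.5, 21.21, 21.5] [ 549.57596345 -220.813019    176.        ]
188 [19.8, 20.29, 20.01, 20.29] [ 551.39569823 -216.72396947  188.        ]
176 side [ 549.1791181  -220.42786393  176.        ]
188 side [ 544.25499797 -200.98234857  188.        ]
the job is handed in; nothing more can be done
```

I took the drive shaft from the rack and threaded it upright through both bearing plates. Its tongue is fully home in the coupling slot. I released it, raised the gripper straight up clear of it, and handed the job in at about 23 s.

I did not have to turn the shaft to feel for the slot. The wrist camera showed the slot's end through both holes, at about 65° in the world frame (0.79 rad from the drive's x). I set the shaft to that angle before threading, and the tongue dropped in with no resistance. The only contact I felt was the slot floor, where the shaft's weight came off the gripper (about 2 N).

**Last checks:**
- **Height:** the tip bottomed out at about 40.0 mm by arm position. With the grip's top face taken at 176 mm (seated), the wrist and side views agree within 0.6 mm; taken at 188 mm (not dropped in), they disagree by over 15 mm.
- **Position:** the wrist and side views put the grip's top at about (549.4, -220.6) mm. The nuts put the holes' axis at about (548.2, -220.3) mm, so they are about 1.2 mm apart, within camera error.
- **Bystanders:** the plain rod, jar, measuring cylinder and cup look unmoved in the final top and side pictures. I did not measure their positions.
- **Small disagreement:** the grip's edges measured about 21.3 mm against 22 mm true, in the rack as well as at the end, so it is a consistent bias in reading its corners.

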